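# Start the wing nut on the clamp stud

### The arm

A 6-joint arm with a two-finger parallel gripper is mounted at the origin on the work surface. World frame = base frame: x ahead of the robot, y to its left, z up, the work surface at z = 0. Lengths are in m, angles in rad, forces in N, time in s.
With the tool pointing down it reaches from about 0.4 to 0.825 m from the base axis. Payload 7 kg.
Tool frame: the origin (TCP) lies on the centre line of the jaws, within the pads' length; the fingertips stand arm.tip_reach ahead of it and the grasp point (between the pads) lies 5 mm behind it (arm.tip_reach is the distance from the TCP to the fingertips, in m); z points along the fingers, y is the line along which they close (so a half turn about z gives the same grasp; the last joint's range is limited). The gripper opens to 88 mm and grips with 3 to 60 N. Pads are 19 mm wide; open, the fingers measure 130 mm over their backs; the gripper's body (78 mm by 193 mm) begins 47 mm behind the grasp point.
Start: joints at [-0.931, 0.359, 0.012, 0, -1.224, -0.288], TCP at [0.233, -0.634, 0.205] pointing down, gripper open.
Joint ranges: [-3.07, 3.07], [-1.43, 2.12], [-1.02, 1.25], [-3.03, 1.67], [-3.05, -0], [-3.03, 3.03]. Speed limits (rad/s): [2.39, 2.39, 3.01, 3.14, 3.14, 3.14].

### API

Orientations are given as [roll, pitch, yaw] about the fixed x, y, z axes, in that order (R = Rz(yaw) Ry(pitch) Rx(roll)).
In Python, from station import status, optics, order, arm gives the robot as it stands. The module is installed in compiled form; this text tells all that it offers.
- The arm moves only by the shell command python3 -m jog 'ROWS' [FORCE]. ROWS is JSON, a list of rows, each a list of 3 entries, a list of its own where there are three numbers: the gripper command: -1 is shut, 1 is fully open, values between are in proportion, then the shift along the tool's x, y, z in mm, then the turn about the tool's z in rad. A call has 1 to 20 rows; each row is the pose to reach, as a shift and turn from the pose commanded when the call began, along the tool's axes at that moment; what a row does not reach only later rows make up. A row lasts 1/8 s, in which the tool goes at most 62.5 mm and 10.7 degrees, less where a joint would pass 70% of its speed; a pose out of reach is approached as far as the arm can. A call with a gripper value outside its range is refused whole. The fingers move at their own pace and stop on an object; FORCE is the grip in N (left out, the last holds). Time passes only in rows, so rows that repeat a pose let the fingers close. It gives the time, the measured TCP pose, the force, the opening and the grip force at its end, in the units of the state.
- status.get_state(): the state, without advancing time (a new reading comes with each control period).
- optics.grab_frame(name): name is "scene" or "top"; returns a dict with "color" (400x640x3 uint8, red, green, blue), "mtx" (3x3 intrinsics, pixels), "cam_to_world" (4x4, takes a point from camera to world coordinates). Camera axes: x right, y down, z forward; pixel columns grow to the right and rows downward; lengths in m; the calibration is good to about 2 mm. A picture is of the moment at which its call begins. There is no depth.
- order.job_done(): hands the job in; it is judged then, once.
The state is a dict: "t": time; "q": joint angles; "qd": joint speeds; "joint_efforts": joint torques, N m; "eef_pos": TCP position; "ee_rot": TCP orientation; "force": force on the tool from outside, world axes, zero at the start; "moment": the same for the moment, N m; "width": finger opening in m; "gripper_force": force on a finger pad.
Only numpy, scipy, OpenCV 4.12 (cv2) and the standard library are available. Lean on these libraries where they do the work, as an engineer would, in place of code of your own. Each camera call takes 0.05 s, during which the arm holds its last target. There are 200 camera calls.

### The job

Two clamp blocks on the joiner's bench each carry a flanged wing nut on an upright stud. One nut only sits on top of the thread, standing high with its wings askew across the wooden cleat: without taking it off the stud, turn it backwards (counterclockwise seen from above) until its wings are in line with the cleat, so that it drops into the thread and its flange lies flat on the washer, then let go. Leave the other nut, which is already down, alone.

Things in the scene. Friction and masses are not known exactly. Their poses are not given: they have to be found in the camera images.
- nut: Cast flanged wing nut, 0.3 kg, the one sitting high. Origin on its axis at the flange's underside, z up. Flange 62 mm across, 6 thick; hex hub 42 mm across flats, 6 to 45 mm above the origin, one pair of flats facing +y and -y (pinch these); two equal wings along +x and -x, 9 thick, 110 tip to tip, 12 to 46 mm up. Its bore has two inner teeth at +x and -x; at first they rest on the stud's lugs.
- nut_wing (a point): End of the nut's +x wing: 50 mm along its +x, 34 mm above its origin. Seen from above, the nut starts 12 mm above the washer and 50 to 85 degrees clockwise of the seat's x axis. It turns freely; stops block it some 15 degrees further clockwise. Turned counterclockwise to within 20 degrees of the seat's x it falls 12 mm when let go; a stop blocks it about 25 degrees past that line.
- seat (a point): Centre of the washer's top, on the stud's axis, 42 mm above the bench; z up, x along the cleat. Fixed block: three glued strips, 180 (x) by 110 by 18 mm, on them a dark wooden cleat 170 (x) by 64 by 22 mm and a 64 mm steel washer. The steel stud, 18 mm thick with two lugs (26 mm across), rises 64 mm above the seat, through the nut.
- other_nut: Identical wing nut on an identical block, already down flat on its washer, wings along its cleat; origin as for the nut. Leave it alone. A hammer, a wooden box and an offcut also lie on the bench.
Mind the look-alikes: they are no part of the job. Leave any green or pink look-alike of the nut alone.

How it is judged:
At the end, for the whole second after the job is handed in: The nut has dropped onto the washer of its own stud: underside within 4 mm of the washer's top, axis within 8 mm of the stud's, tilted less than 6 degrees, its +x wing end more than 30 mm along the seat's +x (so backed off counterclockwise, not turned the long way round), at rest (z of nut in the frame of seat below 0.004 m and horizontal distance between nut and seat below 0.008 m and angle between nut's own z axis and vertical below 0.1 rad and x of nut_wing in the frame of seat above 0.03 m and linear speed of nut below 0.02 m/s); the robot touches nothing.
It fails at once if the nut is taken off: lifted more than 35 mm above the washer (z of nut in the frame of seat above 0.035 m).
It fails at once if the other nut is disturbed: moved by more than 10 mm or touched by the fingers with more than 5 N (distance of other_nut from where it was at the start of the episode above 0.01 m or contact force between the fingers and other_nut above 5 N).
It also fails if it takes over 32 s, if anything falls off the work surface, if the arm or the gripper's body presses on something with over 40 N, if the wrist force passes 120 N, or if a joint passes its speed limit or range.

## Working session

There is one attempt and no reset: what is moved stays moved. The work goes in short steps, Python scripts to look and compute and a shell command to move; the robot and the scene stay as the last step left them, time stands still between calls to the robot, and variables do not carry over. Pictures are saved under pics/ and viewed, at most 10 in all, crops included, and the job is handed in when it is done.

```bash
mkdir -p pics; python3 - <<'E'
from station import status, optics, order, arm
import cv2,numpy as np
for n in("scene","top"):
    f=optics.grab_frame(n); cv2.imwrite(f"pics/{n}0.png",f["color"][:,:,::-1]); print(n,f["mtx"].round(1).tolist(),f["cam_to_world"].round(3).tolist())
s=status.get_state(); print(s, arm.tip_reach)
E
```

```text
scene [[470.3, 0.0, 321.8], [0.0, 470.3, 200.3], [0.0, 0.0, 1.0]] [[-0.067, 0.757, -0.65, 1.189], [0.998, 0.039, -0.058, 0.052], [-0.018, -0.652, -0.758, 0.763], [0.0, 0.0, 0.0, 1.0]]
top [[386.7, 0.0, 324.0], [0.0, 386.7, 203.9], [0.0, 0.0, 1.0]] [[-0.005, -0.997, 0.073, 0.554], [-1.0, 0.006, 0.013, -0.03], [-0.013, -0.073, -0.997, 0.79], [0.0, 0.0, 0.0, 1.0]]
{'t': 0.1, 'q': array([-9.30915873e-01,  3.59305925e-01,  1.11855030e-02, -3.35731347e-04,
       -1.22412090e+00, -2.88076353e-01]), 'qd': array([-0.00060541, -0.0009826 ,  0.0027639 ,  0.00052454, -0.00085502,
       -0.00267619]), 'joint_efforts': array([ 4.44035140e-04, -5.84162164e+01,  2.93753707e+01,  7.01552868e+00,
        1.01687363e-02, -7.44219960e-05]), 'eef_pos': array([ 0.23240699, -0.63323265,  0.20373279]), 'ee_rot': array([ 3.14011753e+00, -1.07951488e-04, -2.78990277e+00]), 'force': array([ 0.51670363, -0.1945167 , -0.11877637]), 'moment': array([-0.00104342, -0.05165229,  0.01210233]), 'gripper_force': 0.0, 'width': 0.08740911479959777} 0.014
```

View pics/top0.png

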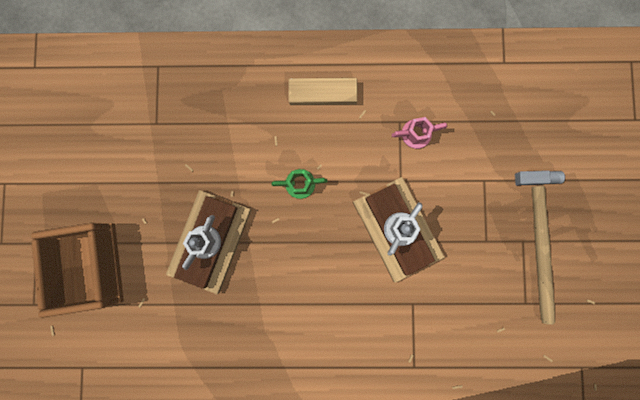

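View pics/scene0.png

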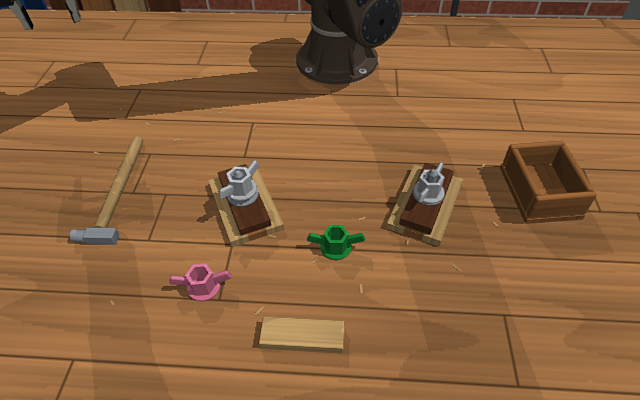

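The scene holds these candidates (top-view pixels):
- Steel nut askew across its cleat at (403,230). This is the target.
- Steel nut in line with its cleat at (200,242). This is other_nut.
- Green look-alike at (300,183).
- Pink look-alike at (420,131).

I choose (403,230), and next I measure it and check a crop.

```bash
cat > h.py <<'E'
import cv2,numpy as np
from station import status, optics
def ray(f,uv,z):
    d=f["cam_to_world"][:3,:3]@np.linalg.solve(f["mtx"],[*uv,1.]); o=f["cam_to_world"][:3,3]
    return o+d*(z-o[2])/d[2]
def proj(f,p):
    c=np.linalg.inv(f["cam_to_world"])@[*p,1.]; u=f["mtx"]@c[:3]; return u[:2]/u[2]
def comp(m,near):
    n,l,s,c=cv2.connectedComponentsWithStats(m.astype(np.uint8)); 
    k=min([i for i in range(1,n) if s[i,4]>60],key=lambda i:np.hypot(*(c[i]-near))); return l==k
def rect(f,m,z):
    c=np.vstack(cv2.findContours(m.astype(np.uint8),cv2.RETR_EXTERNAL,cv2.CHAIN_APPROX_NONE)[0])[:,0]
    P=np.array([ray(f,p,z)[:2] for p in c]); 
    return cv2.minAreaRect((P*1000).astype(np.float32))
E
python3 - <<'E'
from h import *
f=optics.grab_frame("top"); im=f["color"]; hsv=cv2.cvtColor(im,cv2.COLOR_RGB2HSV)
roi=np.zeros(im.shape[:2],bool); roi[165:295,340:460]=1
steel=comp((hsv[...,1]<50)&(hsv[...,2]>70)&roi,(403,232))
dark=cv2.morphologyEx(((hsv[...,2]<95)&(hsv[...,1]>90)&roi).astype(np.uint8),cv2.MORPH_OPEN,np.ones((3,3)))>0
ys,xs=np.nonzero(steel); print("steel",steel.sum(),xs.min(),xs.max(),ys.min(),ys.max())
hull=cv2.convexHull(np.argwhere(dark)[:,::-1].astype(np.int32)); hm=np.zeros(im.shape[:2],np.uint8); cv2.fillConvexPoly(hm,hull,1)
print("cleat",rect(f,hm,.04))
# wing ends: farthest steel pixels along principal axis, on wing-top plane
P=np.array([ray(f,p,.098)[:2] for p in np.argwhere(steel)[:,::-1]])
i=np.argmax(np.hypot(*(P-P.mean(0)).T)); j=np.argmax(np.hypot(*(P-P[i]).T)); d=P[i]-P[j]
print("tips",P[i],P[j],np.hypot(*d),np.degrees(np.arctan2(d[1],d[0])),"mid",(P[i]+P[j])/2)
v=im.copy(); v[steel]=v[steel]//2+[0,120,0]; cv2.drawContours(v,[hull],-1,(255,0,0),1)
c=np.hstack([x[170:290,345:465] for x in(im,v)]); cv2.imwrite("pics/c1.png",cv2.resize(c,(800,400),interpolation=cv2.INTER_CUBIC)[:,:,::-1])
E
```

```text
steel 1071 384 421 203 254
cleat ((578.6966552734375, -161.6549835205078), (130.05712890625, 55.53925704956055), 27.62578010559082)
tips [ 0.6056733  -0.19296172] [ 0.51525377 -0.13423899] 0.10781488881155812 -33.00160341308246 mid [ 0.56046353 -0.16360035]
```

View pics/c1.png

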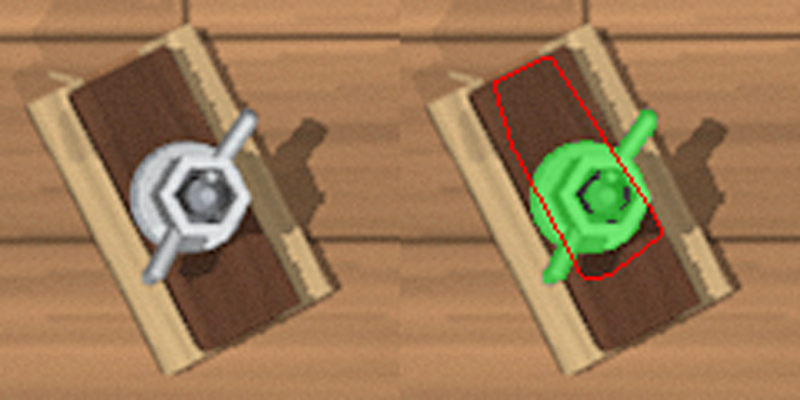

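The crop confirms the choice: a steel nut with its wings lying across the dark cleat, hub top at about pixel (406.8,228.5). The wings measure about -33° (tip to tip 108 mm, against 110 expected). The dark-cleat mask was incomplete, so I use the cleat's corners from the crop instead and work out the shift.

```bash
python3 - <<'E'
from h import *
f=optics.grab_frame("top")
k=[ray(f,(345+u*.3,170+v*.3),.04)[:2] for u,v in((68,95),(175,45),(302,300),(200,352))]
a,b,c,d=k; print("cleat c",np.mean(k,0),"len",np.hypot(*(a-d)),np.hypot(*(b-c)),"wid",np.hypot(*(a-b)),"ang",[np.degrees(np.arctan2(*(x)[::-1])) for x in(a-d,b-c)])
print("hub",ray(f,(406.8,228.5),.099)[:2],"stud",ray(f,(345+207*.3,170+192*.3),.106)[:2])
s=status.get_state(); y=s["ee_rot"][2]; T=np.array([.560,-.1635,.16])
from scipy.spatial.transform import Rotation as R
print("tool shift mm",R.from_euler("xyz",s["ee_rot"]).inv().apply(T-s["eef_pos"])*1000,"turn (tool z) to 147deg", (np.degrees(y)+360-147), np.radians(np.degrees(y)+360-147))
E
```

```text
cleat c [ 0.55967461 -0.16834294] len 0.16595289365446558 0.16394014951762603 wid 0.0691925301000645 ang [np.float64(26.403951140470767), np.float64(25.314450296383157)]
hub [ 0.56023635 -0.16825263] stud [ 0.56175508 -0.16741308]
tool shift mm [-469.37227498  328.24100078   44.25075244] turn (tool z) to 147deg 53.149098738280316 0.9276267674505555
```

```bash
python3 -m jog '[[1,[-234,163,10],0.45],[1,[-468,325,10],0.93],[1,[-468,325,44],0.93],[1,[-468,325,44],0.93],[1,[-468,325,44],0.93],[1,[-468,325,44],0.93],[1,[-468,325,44],0.93],[1,[-468,325,44],0.93],[1,[-468,325,44],0.93],[1,[-468,325,44],0.93],[1,[-468,325,44],0.93],[1,[-468,325,44],0.93],[1,[-468,325,44],0.93],[1,[-468,325,44],0.93],[1,[-468,325,44],0.93],[1,[-468,325,44],0.93]]' 12
python3 - <<'E'
from h import *
s=status.get_state(); print(s["t"],s["eef_pos"],np.degrees(s["ee_rot"]),s["q"].round(2))
f=optics.grab_frame("scene"); im=f["color"]
cv2.imwrite("pics/s1.png",cv2.resize(im[100:260,160:340],(800,711),interpolation=cv2.INTER_CUBIC)[:590,:,::-1])
E
```

```text
t: 2.2
eef_pos: [0.5598, -0.1675, 0.1607]
ee_rot: [3.141, 0.0, 2.563]
force: [0.7, -0.1, -0.1]
width: 0.0878
gripper_force: 0.0
2.2 [ 0.55982712 -0.16753257  0.16065152] [1.79992439e+02 7.13184866e-03 1.46845962e+02] [ 0.04  0.24 -0.26 -0.   -1.07 -2.19]
```

View pics/s1.png

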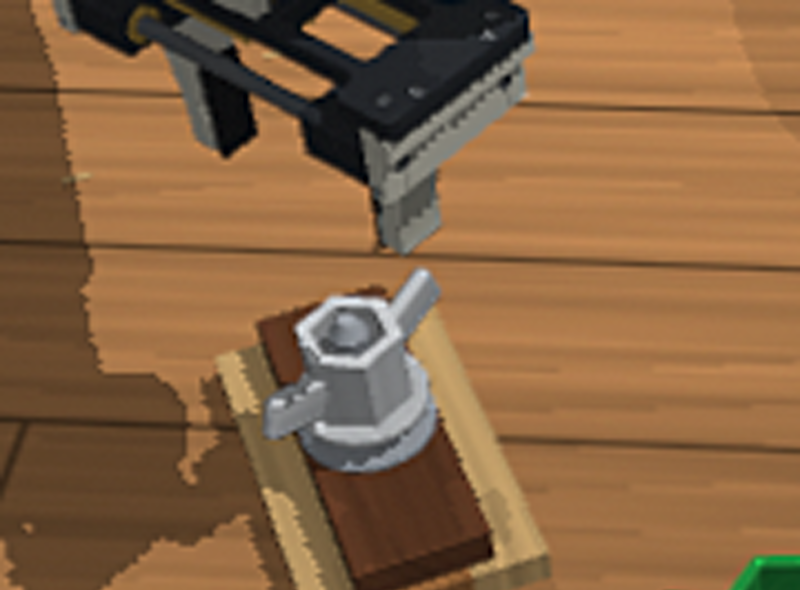

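The crop shows the open jaws above the high nut, hub top at about crop (347,330), with the fingers either side of the wing line. Now I descend 80 mm and close gently.

```bash
python3 -m jog '[[1,[0,0,30],0],[1,[0,0,60],0],[1,[0,0,80],0],[1,[0,0,80],0],[1,[0,0,80],0],[-0.3,[0,0,80],0],[-0.3,[0,0,80],0],[-0.3,[0,0,80],0],[-0.3,[0,0,80],0],[-0.3,[0,0,80],0],[-0.3,[0,0,80],0],[-0.3,[0,0,80],0]]' 8
```

```text
t: 3.75
eef_pos: [0.5599, -0.1673, 0.0805]
ee_rot: [-3.142, -0.0, 2.563]
force: [0.4, 0.0, -0.5]
width: 0.0315
gripper_force: 0.0
```

Opening is 31 mm with no grip force, so the fingers are not on the 42 mm hub. I take a look.

```bash
python3 - <<'E'
from h import *
s=status.get_state(); print(s["eef_pos"],s["width"],s["gripper_force"])
f=optics.grab_frame("scene"); im=f["color"]
cv2.imwrite("pics/s2.png",cv2.resize(im[100:260,160:340],(800,711),interpolation=cv2.INTER_CUBIC)[:590,:,::-1])
print(proj(f,(.56,-.167,.099)), "expected crop",(proj(f,(.56,-.167,.099))-[160,100])*4.444)
E
```

```text
[ 0.55989318 -0.16729467  0.08054545] 0.03152317761577462 0.0
[238.13843929 174.15847066] expected crop [347.24722422 329.56024361]
```

View pics/s2.png

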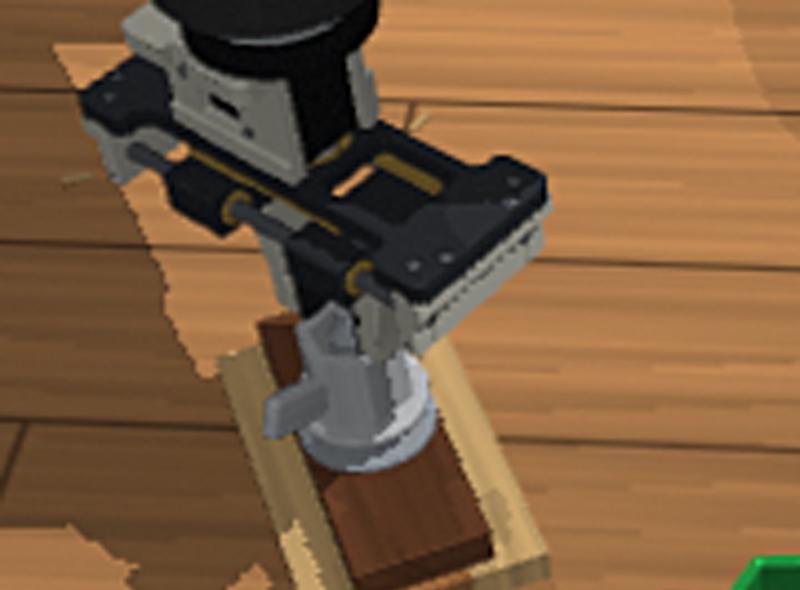

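```bash
python3 - <<'E'
from h import *
f=optics.grab_frame("scene")
# s1: tips seen at z=.1466 ; lowest corners
for c in((228,155),(405,250)): print(ray(f,np.array(c)/4.444+[160,100],.1466))
print("exp s1 centre crop",(proj(f,(.5598,-.1675,.1466))-[160,100])*4.444)
d=np.array([.545,.839,0])
for w in(.044,.065): print([((proj(f,np.array([.5598,-.1675,.1466])+k*w*d)-[160,100])*4.444).round() for k in(-1,1)])
g=optics.grab_frame("top"); im=g["color"]
cv2.imwrite("pics/t2.png",cv2.resize(im[120:300,300:500],(660,594),interpolation=cv2.INTER_CUBIC)[:,:,::-1])
print("exp top",(proj(g,(.5599,-.1673,.15))-[300,120])*3.3)
E
```

```text
[ 0.50101164 -0.22428263  0.1466    ]
[ 0.55739125 -0.13526917  0.1466    ]
exp s1 centre crop [329.05448604 251.37512509]
[array([255., 210.]), array([406., 294.])]
[array([221., 191.]), array([443., 316.])]
exp top [370.9934807  357.73552271]
```

View pics/t2.png

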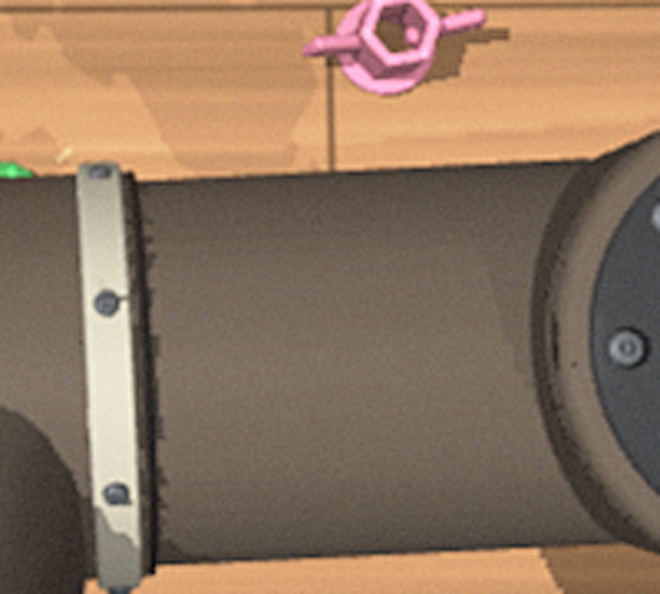

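The top view is blocked by the arm. In the scene view the fingertips' midline matches the stated x and y only if the tips are about 25-30 mm higher than the TCP pose implies. That fits the fingers closing above the hub with no contact. I open and measure the tips again.

```bash
python3 -m jog '[[1,[0,0,0],0],[1,[0,0,0],0],[1,[0,0,0],0],[1,[0,0,0],0],[1,[0,0,0],0],[1,[0,0,0],0]]'
python3 - <<'E'
from h import *
f=optics.grab_frame("scene"); im=f["color"]; s=status.get_state()
for z in(.0665,.08,.095,.11): print(z,"s2 tip ray",ray(f,np.array((385,360))/4.444+[160,100],z)[:2])
v=cv2.resize(im[120:200,190:290],(750,600),interpolation=cv2.INTER_CUBIC)
d=np.array([.545,.839,0]);e=np.array([-.839,.545,0])
for z,c in((.0665,(255,0,0)),(.0865,(255,255,0)),(.1065,(0,255,0))):
  for k in(-1,1):
    q=[(proj(f,[*s["eef_pos"][:2],z]+d*k*a+e*b)-[190,120])*7.5 for a,b in((.044,-.0095),(.044,.0095),(.065,.0095),(.065,-.0095))]
    cv2.polylines(v,[np.int32(q)],True,c,1)
cv2.imwrite("pics/s3.png",v[:,:,::-1])
E
```

```text
t: 4.65
eef_pos: [0.5599, -0.1673, 0.0806]
ee_rot: [-3.142, 0.0, 2.563]
force: [-0.4, -0.4, -0.1]
width: 0.0846
gripper_force: 0.0
0.0665 s2 tip ray [ 0.54749436 -0.15685369]
0.08 s2 tip ray [ 0.55992683 -0.15279992]
0.095 s2 tip ray [ 0.57374068 -0.14829572]
0.11 s2 tip ray [ 0.58755453 -0.14379153]
```

View pics/s3.png

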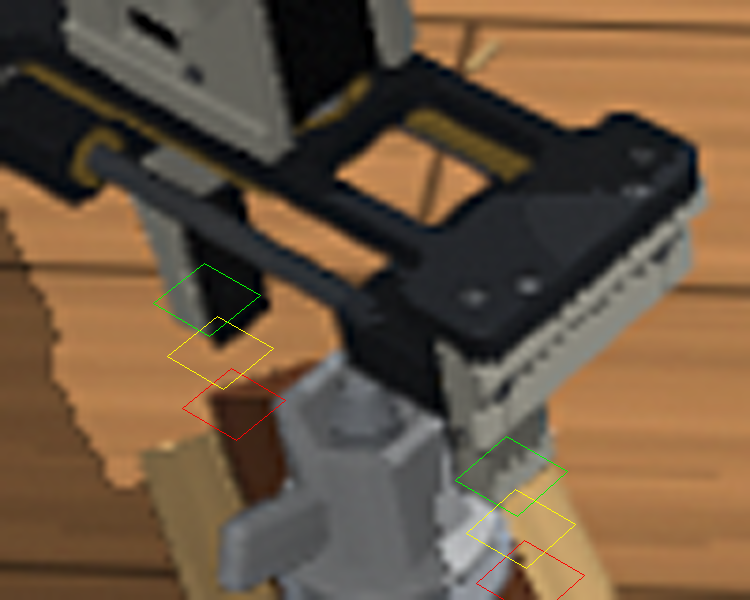

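The picture shows the fingertips at the green outlines, z about 0.105. That is about 38 mm higher than the state and tip_reach imply, so the jaws were above the hub. The x and y agree. I descend 36 mm more in small steps, watching the force, then close.

```bash
python3 -m jog '[[1,[0,0,8],0],[1,[0,0,16],0],[1,[0,0,24],0],[1,[0,0,30],0],[1,[0,0,36],0],[1,[0,0,36],0],[1,[0,0,36],0],[-0.3,[0,0,36],0],[-0.3,[0,0,36],0],[-0.3,[0,0,36],0],[-0.3,[0,0,36],0],[-0.3,[0,0,36],0],[-0.3,[0,0,36],0],[-0.3,[0,0,36],0]]' 8
```

```text
t: 6.45
eef_pos: [0.56, -0.1673, 0.0446]
ee_rot: [3.142, 0.0, 2.563]
force: [0.6, -0.4, 0.8]
width: 0.0424
gripper_force: 8.0
```

Gripping the flats at 42.4 mm with 8 N. Now I turn 1.03 rad counterclockwise, which is negative about the tool's down-pointing z.

```bash
python3 -m jog '[[-0.3,[0,0,0],-0.1],[-0.3,[0,0,0],-0.2],[-0.3,[0,0,0],-0.3],[-0.3,[0,0,0],-0.4],[-0.3,[0,0,0],-0.5],[-0.3,[0,0,0],-0.6],[-0.3,[0,0,0],-0.7],[-0.3,[0,0,0],-0.8],[-0.3,[0,0,0],-0.9],[-0.3,[0,0,0],-0.97],[-0.3,[0,0,0],-1.03],[-0.3,[0,0,0],-1.03],[-0.3,[0,0,0],-1.03]]' 
python3 - <<'E'
from h import *
s=status.get_state(); print(s["moment"],s["width"])
f=optics.grab_frame("scene"); cv2.imwrite("pics/s4.png",cv2.resize(f["color"][120:220,180:300],(720,600),interpolation=cv2.INTER_CUBIC)[:,:,::-1])
E
```

```text
t: 8.07
eef_pos: [0.5597, -0.1673, 0.0443]
ee_rot: [3.141, -0.0, -2.691]
force: [-0.1, 0.6, -1.5]
width: 0.0418
gripper_force: 8.0
[ 0.02959729  0.03876584 -0.00178686] 0.04183746283162624
```

View pics/s4.png

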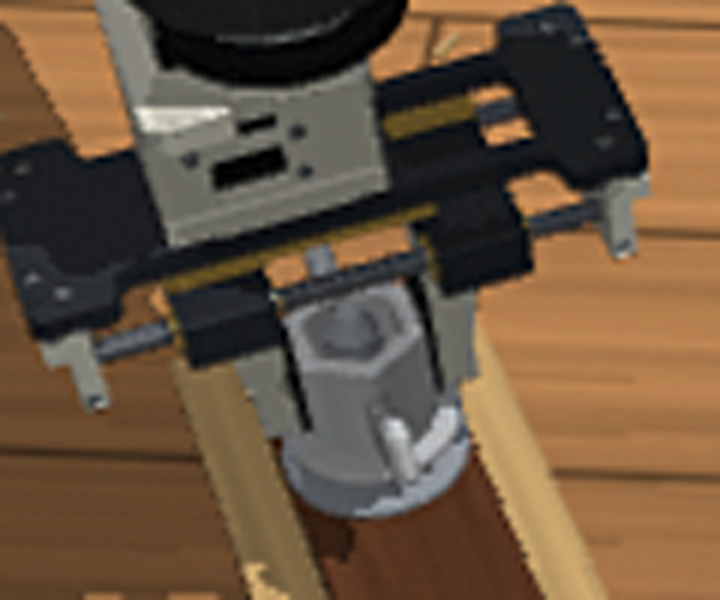

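The picture shows the nut gripped on its flats, with the near wing at about (400,450) now pointing along the cleat. I release it and rise straight up in the open position.

```bash
python3 -m jog '[[1,[0,0,0],0],[1,[0,0,0],0],[1,[0,0,0],0],[1,[0,0,0],0],[1,[0,0,0],0],[1,[0,0,0],0],[1,[0,0,-20],0],[1,[0,0,-50],0],[1,[0,0,-100],0],[1,[0,0,-150],0],[1,[0,0,-150],0],[1,[0,0,-150],0]]' 
python3 - <<'E'
from h import *
f=optics.grab_frame("scene"); v=cv2.resize(f["color"][140:240,180:300],(720,600),interpolation=cv2.INTER_CUBIC)
# expected hub-top centre when down (z=.087, green) / high (z=.099, red)
for z,c in((.087,(0,255,0)),(.099,(255,0,0))): cv2.circle(v,[int(x) for x in (proj(f,(.56,-.1675,z))-[180,140])*6],4,c,-1)
cv2.imwrite("pics/s5.png",v[:,:,::-1])
E
```

```text
t: 9.62
eef_pos: [0.5596, -0.1671, 0.1944]
ee_rot: [3.141, 0.0, -2.69]
force: [-0.3, -0.8, -0.3]
width: 0.0875
gripper_force: 0.0
```

View pics/s5.png

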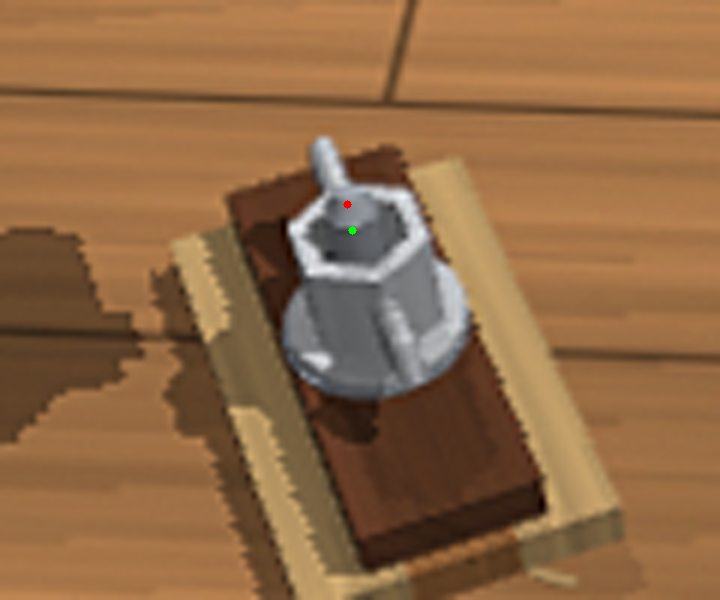

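The hub-top centre is at about crop (359,231), on the green mark for the down position. The flange lies flat on the washer, the wings are along the cleat, and the gripper is clear.

```bash
python3 -c "
from station import order
print(order.job_done())"
```

```text
the job is handed in; nothing more can be done
None
```

The nut was turned about 59° counterclockwise, dropped flat onto its washer with its wings along the cleat, and was released with the arm clear; the job is handed in, and no verdict was shown.

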